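Park the press wheel in its dock

TASK

Swing the yellow gate of the parking dock wide open, then roll the blue press wheel along the bench on its rim, over the low sill, until it stands upright in its place between the sill and the dock's end stop, and swing the gate fully closed behind it. Keep the wheel on the bench without lifting it, do not let it fall over, and do not disturb the other things on the bench.

Things in the scene. Friction and masses are not known exactly. Their poses are not given: they have to be found in the camera images.
- wheel: Aluminium press wheel standing on its rim, about 0.5 kg: plain disc 90 mm in diameter, 28 mm thick, blue faces with a yellow stripe. Origin at the disc's centre, 45 mm above the bench. Its x axis runs along the axle; y and z turn with it. Starts on the dock's +y side, 230 to 290 mm from its place, up to 20 mm off the lane and 9 degrees askew. After a push it coasts 1 to 4 cm.
- wheel_axle (a point): One end of the wheel's steel axle, on its axis, 48 mm from the wheel's centre. The axle is 18 mm in diameter, fixed in the wheel, and sticks out 34 mm from each face. Fingers behind both stubs, one each side of the disc, can push the wheel; fingers lightly closed on the two faces can brake it or turn it on the spot.
- wheel_mark (a point): Yellow stripe where it crosses the rim: a point on the rim, 45 mm from the wheel's centre. It starts at the top.
- dock: Parking dock fixed to the bench. Origin on the bench below the parked wheel's centre; z up. The lane runs along its y: mouth on +y; red end stop (130 mm wide, 60 tall) with its face at y = -50 mm. Wooden cheeks 22 mm high, inner faces at x = -23 and +23 mm, run from y = -50 to +55 mm, then flare to about 70 mm apart at y = +89. The bench is the floor.
- dock_sill (a point): Middle of the half-round steel sill, 6 mm high, lying across the lane at dock y = +30 mm (this point: on its crest). The wheel must be pushed over it, with about 3 N at the axle, and then drops into its place.
- dock_rest (a point): Where the centre of the parked wheel belongs: 45 mm above the dock's origin. Between sill and stop the wheel has about 5 mm of play either way.
- gate (a joint): Yellow gate bar, 95 mm long, 12 thick, 30 to 46 mm above the bench. 0 = fully closed, from the hinge straight across the lane towards dock -x; grows as the free end swings towards dock +y (away from the stop) and on round to the hinge's side; limit 2.2 rad. Slight friction, stays where left. Starts at 0 to 0.5; beyond about 1.9 it clears the axle.
- gate_peg (a point): Centre of the top (92 mm above the bench) of the gate's upright black peg, 18 mm in diameter, standing 46 mm above the bar, 70 mm from the hinge line.
- gate_hinge (a point): Point on the gate's upright hinge line, 38 mm above the bench, at dock x = +70, y = +75 mm. The hinge pin's top is 56 mm above the bench.
- ink_tin: Bystander: squat ink tin, 72 mm across, 55 mm tall; origin at its underside centre. Leave it alone.
- spanner: Bystander: steel spanner lying flat, 160 mm long; origin at its underside. Leave it alone.
- brayer: Bystander: rubber ink roller with wooden handle, 130 mm wide, 175 mm long, 44 mm high; origin at its underside. Leave it alone.
- lino_block: Bystander: lino printing block 150 x 110 x 22 mm; origin at its underside centre. Leave it alone.
- ink_jar: Bystander: ink jar with black lid, 68 mm across, 85 mm tall; origin at its underside centre. Leave it alone.
- brush_mug: Bystander: white mug, 80 mm across, 90 mm tall; origin at its underside centre. Leave it alone.
Things that resemble listed ones, but are neither listed nor needed, are in the scene too. What is shaped like the wheel but orange is not meant.

How it is judged (in metres and radians):
On the way, in this order (a step that is already met when the one before it is completed fails the run):
1. the gate is swung wide open (at least 1.5 rad) (value of joint gate above 1.5 rad), for 0.1 s.
2. on its way the wheel rolls at least about a third of a turn, the yellow stripe coming round to the bench (height (world z) of wheel_mark below 0.025 m).
3. the wheel stands in its place in the dock (x of wheel in the frame of dock between -0.015 and 0.015 m and y of wheel in the frame of dock between -0.012 and 0.012 m and height (world z) of wheel below 0.05 m and angle between wheel's own x axis and vertical between 1.37 and 1.77 rad), for 0.3 s.
At the end, for the whole second after the job is handed in: The wheel stands on its rim at rest in the dock: centre within 15 mm across and 12 mm along the lane of its resting place and below 50 mm height, axle within 0.2 rad of level; the gate is closed to less than 0.12 rad (all of step 3 and value of joint gate below 0.12 rad and linear speed of wheel below 0.02 m/s and angular speed of wheel below 0.4 rad/s); the robot touches nothing.
It fails at once if the wheel is lifted off the bench (centre more than 65 mm up; 45 mm is standing) (height (world z) of wheel above 0.065 m).
It fails at once if the wheel falls over (axle more than 0.4 rad from level) (angle between wheel's own x axis and vertical below 1.17 rad or angle between wheel's own x axis and vertical above 1.97 rad).
It fails at once if a bystander is moved by more than 30 mm (distance of any of ink_tin, spanner, brayer, lino_block, ink_jar, brush_mug from where it was at the start of the episode above 0.03 m).
It also fails if it takes over 72 s, if anything falls off the work surface, if the arm or the gripper's body presses on something with over 40 N, if the wrist force passes 120 N, or if a joint passes its speed limit or range.

ROBOT

A 6-joint arm with a two-finger parallel gripper is mounted at the origin on the work surface. World frame = base frame: x ahead of the robot, y to its left, z up, the work surface at z = 0. Lengths are in mm, angles in degrees, forces in N, time in s.
With the tool pointing down it reaches from about 350 to 850 mm from the base axis. Payload 8.1 kg.
Tool frame: the origin (TCP) lies at the very end of the fingers, on their centre line; the grasp point (between the pads) lies 19 mm behind it; z points along the fingers, y is the line along which they close (so a half turn about z gives the same grasp; the last joint's range is limited). The gripper opens to 85 mm and grips with 20 to 120 N. Pads are 22 mm wide; open, the fingers measure 114 mm over their backs; the gripper's body (76 mm by 85 mm) begins 54 mm behind the grasp point. The pads swing forward as they close: fully open they stand 13 mm farther back than shut.
Start: joints at [-78.747, 7.471, 85.268, -0, 87.261, -4.893], TCP at [166.871, -576.333, 231.292] pointing down, gripper open.
Joint ranges: [-169.43, 169.43], [-51.17, 129.36], [1.28, 143.12], [-76.62, 256.62], [0, 156.53], [-152.29, 152.29]. Speed limits (degrees/s): [136.94, 136.94, 159.86, 180, 180, 180].

INTERFACE

Orientations are given as [roll, pitch, yaw] about the fixed x, y, z axes, in that order (R = Rz(yaw) Ry(pitch) Rx(roll)).
In Python, from bench import sense, eyes, job, models gives the robot as it stands. The module is installed in compiled form; this text tells all that it offers.
- The arm moves only by the tool apply_moves, never from a script. Its argument "rows" is a list of rows, each a list of 6 numbers: the shift along the tool's x, y, z in mm, then the turn, a rotation vector about the tool's x, y, z in rad. In form: [[dx, dy, dz, rx, ry, rz], ...]. A call has exactly 5 rows; each row shifts and turns the commanded pose from where the row before left it, along the tool's axes as they then stand; what a row does not reach is not made up. A row lasts 1/8 s, in which the tool goes at most 62.5 mm and 10.7 degrees, less where a joint would pass 70% of its speed; a pose out of reach is approached as far as the arm can. A call is refused whole if a number of a shift passes 62.5 or a number of a turn 0.188, either way. A call with a gripper value outside its range is refused whole. "fingers" is the finger opening in mm, from 0 to 85.4, set as the call begins (left out, the last holds). The fingers move at their own pace and stop on an object; "grip_force" is the grip in N (left out, the last holds). Time passes only in rows, so rows that do not move let the fingers close, or fill a call up. It gives the time, the measured TCP pose, the force, the opening and the grip force at its end, in the units of the state.
- sense(): the state, without advancing time (a new reading comes with each control period).
- eyes.snapshot(name): name is "scene" or "side" or "wrist"; returns (picture, depth): 384x512x3 uint8, red, green, blue; 384x512 float32, mm along the optical axis (not along the pixel's ray), 0 where there is no reading.
- eyes.get_calibration(name): a dict with "intrinsics" (3x3 intrinsics, pixels), "R" (3x3) and "t" (3): a world point X has camera coordinates R X + t; the wrist camera has in their place "mount" (4x4, takes a point from camera to tool coordinates, whose origin is the TCP and whose axes are the flange's). Camera axes: x right, y down, z forward; pixel columns grow to the right and rows downward; lengths in mm; the calibration is good to about 2 mm. A picture is of the moment at which its call begins: read the wrist's pose just before it. get_calibration takes no time and is no camera call.
- job.hand_in(): hands the job in; it is judged then, once.
Trained networks look in the newest picture that a camera, given by its name, has taken for a name from the list of things; names that differ only in an ending like _2 or _b are one class to them, and where a whole thing is asked for, a point or a joint stands for the part that bears it (a point fixed in the world has none). Each returns a list of dicts, best first, with "confidence" (0 to 1); they miss things now and then, are a little off and sometimes report something else, mostly with a low value. They report only what shows in the picture. A call takes as long as a camera call. They do not tell look-alikes from the thing itself.
- models.boxes_of(name, camera): "xyz" ([x, y, z] in mm, in world coordinates, good to about 4 mm: the middle of the surface that is visible of it).
- models.cut_out(name, camera): "pixels" (384x512 bool, what is visible of it).
- models.place_of(name, camera): "xyz" ([x, y, z] in mm, in world coordinates, good to about 4 mm: a listed point, or the origin of a listed thing).
The state is a dict: "time": time; "joint_pos": joint angles; "qd": joint speeds; "joint_efforts": joint torques, N m; "tool_pos": TCP position; "tcp_rot": TCP orientation; "ft_force": force on the tool from outside, world axes, zero at the start; "wrist_torque": the same for the moment, N m; "finger_gap": finger opening in mm; "grip_force": force on a finger pad.
Only numpy, scipy, OpenCV 4.12 (cv2) and the standard library are available. Lean on these libraries where they do the work, as an engineer would, in place of code of your own. Each camera call takes 0.05 s, during which the arm holds its last target. There are 200 camera calls.

## Working session

There is one attempt and no reset: what is moved stays moved. The work goes in short steps, Python scripts to look and compute and a tool call to move; the robot and the scene stay as the last step left them, time stands still between calls to the robot, and variables do not carry over. Pictures are saved under pics/ and viewed, at most 10 in all, crops included, and the job is handed in when it is done.

Besides the shell and the picture viewer there is one more tool, called after "Request:" as name([rows], argument=value, ...), one row to a line, values as JSON. apply_moves: Moves the arm, as the interface text tells. Its arguments: {"type":"object","properties":{"rows":{"type":"array"},"fingers":{"type":"number"},"grip_force":{"type":"number"}},"required":["rows"]}

```bash
mkdir -p pics
cat > h.py <<'E'
import numpy as np, cv2
from bench import sense, eyes, job, models
def save(cam,name):
    p,d=eyes.snapshot(cam); cv2.imwrite(f'pics/{name}.png',p[:,:,::-1]); return p,d
def places(names,cam):
    for n in names:
        r=models.place_of(n,cam)
        print(cam,n,[(np.round(x['xyz']).tolist(),round(x['confidence'],2)) for x in r[:3]])
E
python3 - <<'E'
from h import *
import cv2
s=sense(); print(s['tool_pos'],s['tcp_rot'],s['time'],s['finger_gap'])
a,_=save('scene','s1'); b,_=save('side','s2')
cv2.imwrite('pics/both.png',cv2.resize(np.vstack([a,b]),None,fx=.78,fy=.78)[:,:,::-1])
for c in ('scene','side'):
    places(['wheel','wheel_axle','dock','dock_sill','dock_rest','gate_peg','gate_hinge','ink_tin','ink_jar','brush_mug','brayer','lino_block','spanner'],c)
print(sense()['time'])
E
```

```text
[ 166.76645675 -575.76450909  230.20875812] [-1.79889194e+02 -9.37060290e-03  1.61453993e+01] 0.0 85.90368254150005
scene wheel [([585.0, 158.0, 46.0], 0.88), ([508.0, 270.0, 45.0], 0.78), ([399.0, 90.0, 41.0], 0.54)]
scene wheel_axle [([456.0, 271.0, 46.0], 0.86), ([632.0, 145.0, 46.0], 0.75), ([364.0, 63.0, 45.0], 0.57)]
scene dock [([550.0, -115.0, -1.0], 0.87)]
scene dock_sill [([556.0, -88.0, 2.0], 0.68), ([665.0, -430.0, -1.0], 0.37)]
scene dock_rest [([549.0, -114.0, 47.0], 0.76)]
scene gate_peg [([561.0, -23.0, 90.0], 0.72), ([586.0, 156.0, 86.0], 0.66)]
scene gate_hinge [([624.0, -47.0, 40.0], 0.57), ([550.0, -116.0, 0.0], 0.42)]
scene ink_tin [([421.0, -51.0, 3.0], 0.75), ([315.0, 250.0, -1.0], 0.19)]
scene ink_jar [([312.0, 247.0, -0.0], 0.63)]
scene brush_mug [([381.0, 471.0, -0.0], 0.82)]
scene brayer [([677.0, 404.0, 2.0], 0.66), ([631.0, 144.0, 46.0], 0.18)]
scene lino_block [([317.0, 249.0, -3.0], 0.88)]
scene spanner []
side wheel [([501.0, 267.0, 44.0], 0.95), ([586.0, 154.0, 42.0], 0.81), ([400.0, 90.0, 42.0], 0.74)]
side wheel_axle [([456.0, 276.0, 50.0], 0.88), ([367.0, 61.0, 42.0], 0.72), ([714.0, 165.0, -1.0], 0.49)]
side dock [([554.0, -119.0, -0.0], 0.91), ([632.0, 144.0, 46.0], 0.34)]
side dock_sill [([549.0, -85.0, 2.0], 0.91)]
side dock_rest [([548.0, -112.0, 46.0], 0.7)]
side gate_peg [([565.0, -24.0, 90.0], 0.66)]
side gate_hinge [([632.0, -50.0, 38.0], 0.49)]
side ink_tin [([422.0, -51.0, 1.0], 0.85)]
side ink_jar [([660.0, -429.0, -2.0], 0.69)]
side brush_mug [([379.0, 468.0, 2.0], 0.7), ([584.0, 155.0, 90.0], 0.59), ([565.0, -23.0, 94.0], 0.33)]
side brayer [([679.0, 402.0, -3.0], 0.59)]
side lino_block [([318.0, 243.0, 1.0], 0.94)]
side spanner [([661.0, -427.0, -2.0], 0.55), ([712.0, 164.0, 0.0], 0.52)]
1.4
```

View pics/s1.png

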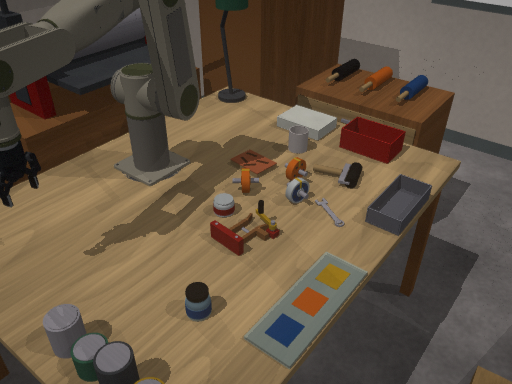

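View pics/s2.png

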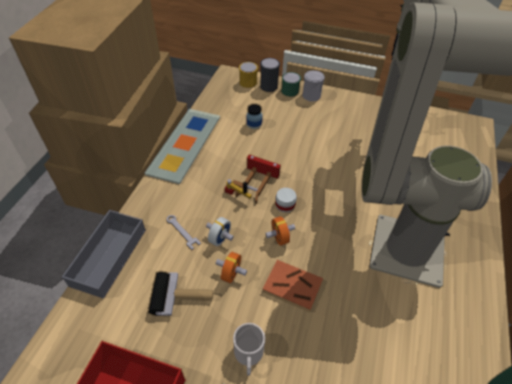

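```bash
cat >> h.py <<'E'
from scipy.spatial.transform import Rotation as Ro
def plan(target,yaw,n,start=None,turn=None):
    """rows from pose (pos,yaw; tool down) to target; straight line, level tool"""
    s=sense(); p0=np.array(s['tool_pos']); R0=Ro.from_euler('xyz',s['tcp_rot'],degrees=True)
    y0=s['tcp_rot'][2]
    if start is not None: p0=np.array(start[0],float); y0=start[1]; R0=Ro.from_euler('xyz',[180,0,y0],degrees=True)
    d=(yaw-y0+180)%360-180 if turn is None else turn
    R,p,P=R0,p0,np.array(target,float); rows=[]
    for i in range(1,n+1):
        Rn=Ro.from_euler('xyz',[180,0,y0+d*i/n],degrees=True); pn=p0+(P-p0)*i/n
        r=np.r_[np.round(R.inv().apply(pn-p),1),np.round((R.inv()*Rn).as_rotvec(),3)]
        p=p+R.apply(r[:3]); R=R*Ro.from_rotvec(r[3:]); rows.append((r+0.).tolist())
    for i in range(0,n,5): print(rows[i:i+5])
    return p,R.as_euler('xyz',degrees=True)
E
python3 - <<'E'
from h import *
print(np.round(eyes.get_calibration('wrist')['mount'],2))
print(plan([563,-60,320],159,15,turn=142.85))
E
```

```text
[[  -0.     -0.95   -0.32   81.92]
 [   1.     -0.     -0.      0.36]
 [  -0.     -0.32    0.95 -142.76]
 [   0.      0.      0.      1.  ]]
[[34.9, -25.7, -5.9, 0.0, 0.0, -0.166], [38.8, -19.6, -5.9, 0.0, 0.0, -0.166], [41.4, -12.9, -5.9, 0.0, 0.0, -0.167], [43.0, -5.9, -6.0, 0.0, 0.0, -0.166], [43.3, 1.3, -5.9, 0.0, 0.0, -0.166]]
[[42.6, 8.5, -5.9, 0.0, 0.0, -0.166], [40.6, 15.4, -5.9, 0.0, 0.0, -0.166], [37.4, 21.8, -5.9, 0.0, 0.0, -0.167], [33.3, 27.8, -5.9, 0.0, 0.0, -0.166], [28.3, 32.9, -5.9, 0.0, 0.0, -0.166]]
[[22.4, 37.2, -6.0, 0.0, 0.0, -0.166], [16.0, 40.3, -5.9, 0.0, 0.0, -0.167], [9.1, 42.4, -5.9, 0.0, 0.0, -0.166], [1.9, 43.4, -5.9, 0.0, 0.0, -0.166], [-5.3, 43.0, -5.9, 0.0, 0.0, -0.166]]
(array([562.98988432, -60.0416132 , 319.99245583]), array([ 1.79999548e+02, -9.69401562e-04,  1.58985159e+02]))
```

Request:
apply_moves([
  [35,-25.5,-6,0,0,-0.166],
  [39,-19.5,-6,0,0,-0.166],
  [41.5,-13,-6,0,0,-0.166],
  [43,-6,-6,0,0,-0.166],
  [43.5,1.5,-6,0,0,-0.166],
], fingers=30, grip_force=20)

```text
time: 2.02
tool_pos: [300.3, -403.1, 261.6]
tcp_rot: [180.0, 0.0, 64.0]
ft_force: [0.6, -0.0, 0.2]
finger_gap: 29.8
grip_force: 0.0
```

Request:
apply_moves([
  [42.5,8.5,-6,0,0,-0.166],
  [40.5,15.5,-6,0,0,-0.166],
  [37.5,22,-6,0,0,-0.166],
  [33.5,28,-6,0,0,-0.166],
  [28.5,33,-6,0,0,-0.166],
])

```text
time: 2.65
tool_pos: [433.1, -230.8, 291.7]
tcp_rot: [180.0, 0.0, 111.6]
ft_force: [0.5, -0.2, 0.3]
finger_gap: 30.1
grip_force: 0.0
```

Request:
apply_moves([
  [22.5,37,-6,0,0,-0.166],
  [16,40.5,-6,0,0,-0.166],
  [9,42.5,-6,0,0,-0.166],
  [2,43.5,-6,0,0,-0.166],
  [-5,43,-6,0,0,-0.166],
])

```text
time: 3.28
tool_pos: [565.4, -58.6, 321.6]
tcp_rot: [-180.0, 0.0, 159.1]
ft_force: [0.4, -0.8, 0.0]
finger_gap: 30.2
grip_force: 0.0
```

Run:
```python
from h import *
s=sense(); print(s['tool_pos'],s['tcp_rot'],s['time'],s['finger_gap'],s['joint_pos'])
save('wrist','w1')
places(['gate_peg','gate_hinge','dock','dock_sill','dock_rest','wheel','ink_tin'],'wrist')
```

```text
[565.43804859 -58.60233988 321.62330413] [-1.79996420e+02  2.31450248e-02  1.59128554e+02] 3.275 30.173824903401176 [-1.10796867e+01  1.42855599e+00  8.22880085e+01 -7.50856770e-03
  9.62612364e+01 -8.02090604e+01]
wrist gate_peg [([557.0, -27.0, 91.0], 0.85)]
wrist gate_hinge [([626.0, -50.0, 40.0], 0.93), ([550.0, -115.0, -2.0], 0.24)]
wrist dock [([552.0, -116.0, 2.0], 0.57), ([663.0, -424.0, 2.0], 0.18)]
wrist dock_sill [([552.0, -85.0, 7.0], 0.96)]
wrist dock_rest [([551.0, -119.0, 43.0], 0.95)]
wrist wheel [([588.0, 155.0, 43.0], 0.6), ([504.0, 267.0, 45.0], 0.59), ([583.0, 159.0, 86.0], 0.34)]
wrist ink_tin [([425.0, -54.0, 0.0], 0.69)]
```

View pics/w1.png

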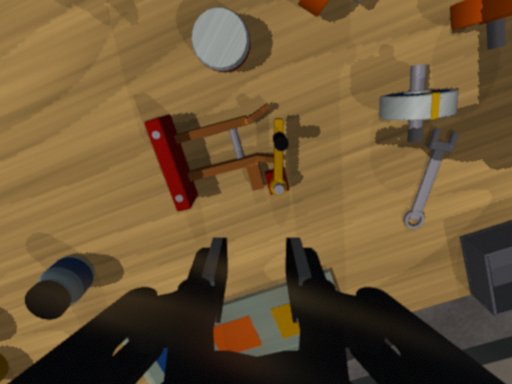

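```bash
cat >> h.py <<'E'
def cloud(cam):
    s=sense(); p,d=eyes.snapshot(cam); c=eyes.get_calibration(cam); K=np.array(c['intrinsics'])
    v,u=np.mgrid[:384,:512]; d=d.astype(float)
    X=np.stack([(u-K[0,2])/K[0,0]*d,(v-K[1,2])/K[1,1]*d,d],-1)
    if cam=='wrist':
        M=np.array(c['mount']); X=X@M[:3,:3].T+M[:3,3]
        R=Ro.from_euler('xyz',s['tcp_rot'],degrees=True).as_matrix(); X=X@R.T+np.array(s['tool_pos'])
    else: X=(X-np.array(c['t']))@np.array(c['R'])
    X[d==0]=np.nan
    return p,X
def rect(P):
    (c,wh,a)=cv2.minAreaRect(P[:,:2].astype(np.float32)); b=cv2.boxPoints((c,wh,a)); e=b[1]-b[0]; f=b[2]-b[1]
    l=e if np.hypot(*e)>np.hypot(*f) else f
    return np.round(c,1),np.round(sorted(wh),1),round(float(np.degrees(np.arctan2(l[1],l[0])))%180,1),len(P)
def near(X,c,r): return np.hypot(X[...,0]-c[0],X[...,1]-c[1])<r
E
python3 - <<'E'
from h import *
p,X=cloud('wrist'); h=cv2.cvtColor(p,cv2.COLOR_RGB2HSV).astype(int); z=X[...,2]
H,S,V=h[...,0],h[...,1],h[...,2]
def show(n,m): 
    P=X[m]; print(n,rect(P),np.round(np.median(P,0),1))
show('stop top',near(X,(545,-170),110)&(z>55)&(z<66)&(S>150)&((H<8)|(H>172)))
show('gate bar',near(X,(595,-40),90)&(z>40)&(z<50)&(H>18)&(H<35)&(S>120))
show('peg',near(X,(560,-25),30)&(z>86)&(z<98))
show('pin',near(X,(627,-49),20)&(z>52)&(z<62))
show('cheeks',near(X,(552,-90),75)&(z>17)&(z<27))
show('sill',near(X,(552,-85),35)&(z>2.5)&(z<9))
show('wheel top',near(X,(586,156),60)&(z>70))
show('wheel all',near(X,(586,156),70)&(z>20)&(z<100))
E
```

```text
stop top (array([ 542.7, -176.4]), array([ 22.8, 128. ]), 173.9, 1439) [ 538.9 -175.    59.8]
gate bar (array([587.6, -36.3]), array([ 21.3, 107.2]), 161.6, 490) [594.2 -37.4  45.9]
peg (array([560.7, -25.4]), array([16.7, 16.9]), 160.9, 174) [560.4 -25.2  91.8]
pin (array([626.7, -49. ]), array([13.2, 13.3]), 42.0, 83) [626.7 -48.8  55.9]
cheeks (array([569.3, -93.6]), array([112.5, 138.9]), 87.6, 1809) [574.6 -85.2  21.9]
sill (array([549. , -80.2]), array([48.2, 61.5]), 166.2, 246) [555.2 -85.8   5.1]
wheel top (array([583.7, 156.1]), array([30.1, 75.2]), 76.3, 1577) [581.  148.7  85.7]
wheel all (array([583.7, 154.4]), array([78.8, 79.5]), 28.9, 2908) [577.5 147.8  73.4]
```

Run:
```python
from h import *
print(plan([560.6,-25.3,56],160.3,8))
```

```text
[[2.0, 4.0, 33.2, 0.0, 0.0, -0.004], [2.0, 4.0, 33.1, 0.0, 0.0, -0.003], [2.1, 3.9, 33.2, 0.0, 0.0, -0.004], [1.9, 4.0, 33.1, 0.0, 0.0, -0.003], [2.0, 4.0, 33.2, 0.0, 0.0, -0.004]]
[[2.0, 4.1, 33.2, 0.0, 0.0, -0.003], [1.9, 4.0, 33.1, 0.0, 0.0, -0.004], [2.0, 4.0, 33.2, 0.0, 0.0, -0.003]]
(array([560.55542475, -25.27767387,  55.98426772]), array([-1.79991433e+02, -1.09299189e-03,  1.60299700e+02]))
```

Request:
apply_moves([
  [5.5,10.5,33,0,0,-0.01],
  [5.5,10.5,33,0,0,-0.01],
  [5,11,33,0,0,0],
  [0,0,33,0,0,0],
  [0,0,33,0,0,0],
], fingers=30)

```text
time: 4.35
tool_pos: [560.6, -24.9, 155.4]
tcp_rot: [-180.0, 0.0, 159.9]
ft_force: [-0.1, 0.0, 0.4]
finger_gap: 30.2
grip_force: 0.0
```

Request:
apply_moves([
  [0,0,40,0,0,0],
  [0,0,35,0,0,0],
  [0,0,15,0,0,0],
  [0,0,10,0,0,0],
  [0,0,0,0,0,0],
])

```text
time: 4.97
tool_pos: [561.2, -24.5, 56.7]
tcp_rot: [180.0, 0.0, 159.9]
ft_force: [0.6, 0.2, 0.1]
finger_gap: 29.5
grip_force: 0.0
```

Request:
apply_moves([
  [-0.3,6.6,0,0,0,0.095],
  [-0.3,6.6,0,0,0,0.095],
  [-0.3,6.6,0,0,0,0.095],
  [-0.3,6.6,0,0,0,0.095],
  [-0.3,6.6,0,0,0,0.095],
])

```text
time: 5.6
tool_pos: [580.3, 2.9, 58.1]
tcp_rot: [179.9, 0.1, 132.6]
ft_force: [0.1, -1.1, -0.8]
finger_gap: 30.0
grip_force: 0.5
```

Request:
apply_moves([
  [-0.3,6.6,0,0,0,0.095],
  [-0.3,6.6,0,0,0,0.095],
  [-0.3,6.6,0,0,0,0.095],
  [-0.3,6.6,0,0,0,0.095],
  [-0.3,6.6,0,0,0,0.095],
])

```text
time: 6.22
tool_pos: [608.9, 18.9, 58.2]
tcp_rot: [179.9, 0.1, 105.4]
ft_force: [-0.7, -0.8, 0.4]
finger_gap: 29.9
grip_force: 0.5
```

Request:
apply_moves([
  [-0.3,6.6,0,0,0,0.095],
  [-0.3,6.6,0,0,0,0.095],
  [-0.3,6.6,0,0,0,0.095],
  [-0.3,6.6,0,0,0,0.095],
  [-0.3,6.6,0,0,0,0.095],
])

```text
time: 6.85
tool_pos: [641.5, 20.2, 58.2]
tcp_rot: [179.9, -0.0, 78.1]
ft_force: [-0.9, 0.0, 0.8]
finger_gap: 29.9
grip_force: 0.5
```

Request:
apply_moves([
  [-0.3,6.6,0,0,0,0.095],
  [-0.3,6.6,0,0,0,0.095],
  [-0.3,6.6,0,0,0,0.095],
  [-0.3,6.6,0,0,0,0.095],
  [0,0,0,0,0,0],
])

```text
time: 7.48
tool_pos: [665.9, 9.9, 58.0]
tcp_rot: [179.9, -0.1, 56.6]
ft_force: [-0.3, 0.6, -0.3]
finger_gap: 29.9
grip_force: 0.0
```

Run:
```python
from h import *
s=sense(); v=np.array(s['tool_pos'])[:2]-[626.7,-48.9]; print(np.hypot(*v),173.9-np.degrees(np.arctan2(v[1],v[0])),s['ft_force'],s['tcp_rot'],s['joint_pos'])
```

```text
70.67508837050029 117.60745061167836 [-0.31411527  0.64075563 -0.25034281] [ 1.79870267e+02 -7.14983919e-02  5.65568760e+01] [-3.55648889e+00  2.49873620e+01  8.30404965e+01 -2.79353870e-03
  7.18240347e+01  2.98875840e+01]
```

Request:
apply_moves([
  [-0.3,6.6,0,0,0,0.095],
  [0,0,0,0,0,0],
  [0,0,-20,0,0,0],
  [0,0,-50,0,0,0],
  [0,0,-60,0,0,0],
])

```text
time: 8.1
tool_pos: [669.0, 6.5, 188.0]
tcp_rot: [-179.9, 0.0, 51.2]
ft_force: [0.2, -0.5, 1.0]
finger_gap: 29.8
grip_force: 0.0
```

Run:
```python
from h import *
print(plan([605,210,220],76.3,9))
```

```text
[[13.2, -19.7, -3.5, -0.001, 0.001, -0.049], [14.1, -19.0, -3.6, 0.0, 0.0, -0.048], [15.0, -18.4, -3.5, 0.0, 0.0, -0.049], [15.9, -17.6, -3.6, 0.0, 0.0, -0.048], [16.8, -16.8, -3.5, 0.0, 0.0, -0.049]]
[[17.5, -15.9, -3.6, 0.0, 0.0, -0.049], [18.3, -15.1, -3.5, 0.0, 0.0, -0.048], [19.0, -14.2, -3.6, 0.0, 0.0, -0.049], [19.7, -13.2, -3.5, 0.0, 0.0, -0.048]]
(array([605.00419598, 210.01796232, 219.97473328]), array([-1.79992080e+02, -1.40106126e-02,  7.62738287e+01]))
```

Request:
apply_moves([
  [13,-19.5,-3.5,0,0,-0.049],
  [14,-19,-3.5,0,0,-0.049],
  [15,-18.5,-3.5,0,0,-0.049],
  [16,-17.5,-3.5,0,0,-0.049],
  [17,-17,-3.5,0,0,-0.049],
], fingers=40)

```text
time: 8.72
tool_pos: [633.4, 121.2, 203.1]
tcp_rot: [-179.9, 0.0, 65.4]
ft_force: [-0.4, 0.5, -0.5]
finger_gap: 40.2
grip_force: 0.0
```

Request:
apply_moves([
  [17.5,-16,-3.5,0,0,-0.049],
  [18.5,-15,-3.5,0,0,-0.049],
  [19,-14,-3.5,0,0,-0.049],
  [19.5,-13,-3.5,0,0,-0.049],
  [0,0,0,0,0,0],
])

```text
time: 9.35
tool_pos: [606.0, 212.0, 218.3]
tcp_rot: [180.0, -0.0, 76.6]
ft_force: [-0.5, -0.6, 1.2]
finger_gap: 40.0
grip_force: 0.0
```

Run:
```python
from h import *
p,X=cloud('wrist'); cv2.imwrite('pics/w2.png',p[:,:,::-1]); h=cv2.cvtColor(p,cv2.COLOR_RGB2HSV).astype(int); z=X[...,2]
def show(n,m): 
    P=X[m]; print(n,rect(P),np.round(np.median(P,0),1))
show('band',near(X,(586,156),60)&(z>62)&(z<95))
show('top',near(X,(586,156),60)&(z>84)&(z<95))
show('axle',near(X,(586,156),60)&(z>45)&(z<58))
show('peg',near(X,(670,5),40)&(z>86)&(z<98))
```

```text
band (array([585.9, 159.8]), array([30.9, 77.3]), 77.1, 2090) [587.5 169.4  85.3]
top (array([584.4, 156.9]), array([29.4, 47.2]), 76.5, 1167) [585.  159.8  88.4]
axle (array([590. , 173.6]), array([55.5, 96.5]), 161.4, 1044) [596.2 162.5  52.7]
peg (array([0., 0.]), array([0., 0.]), 0.0, 0) [nan nan nan]
  return _methods._mean(a, axis=axis, dtype=dtype,
  ret = um.true_divide(
```

View pics/w2.png

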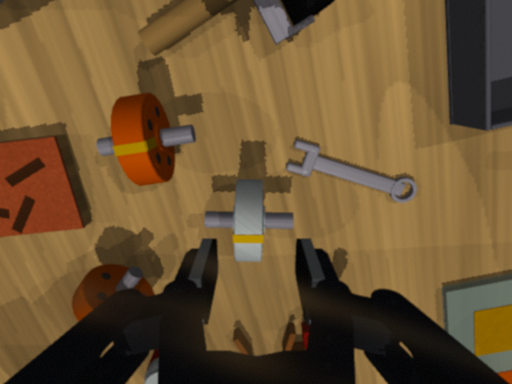

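Run:
```python
from h import *
print(plan([591.6,186.2,34],76.6,8))
```

```text
[[-3.4, -1.1, 23.0, 0.0, 0.0, 0.0], [-3.4, -1.0, 23.0, 0.0, 0.0, -0.001], [-3.5, -1.1, 23.0, 0.0, 0.0, 0.0], [-3.4, -1.1, 23.0, 0.0, 0.0, 0.0], [-3.4, -1.1, 23.0, 0.0, 0.0, 0.0]]
[[-3.4, -1.1, 23.0, 0.0, 0.0, -0.001], [-3.4, -1.0, 23.0, 0.0, 0.0, 0.0], [-3.4, -1.1, 23.0, 0.0, 0.0, 0.0]]
(array([591.62858903, 186.23480617,  34.04125115]), array([1.79974044e+02, 7.75813317e-04, 7.65868710e+01]))
```

Request:
apply_moves([
  [-9,-3,15,0,0,0],
  [-9.5,-3,25,0,0,0],
  [-9,-2.5,30,0,0,0],
  [0,0,30,0,0,0],
  [0,0,0,0,0,0],
], fingers=48)

```text
time: 10.02
tool_pos: [589.5, 183.7, 114.5]
tcp_rot: [-179.7, 0.2, 76.3]
ft_force: [-0.7, 0.3, 0.7]
finger_gap: 48.4
grip_force: 0.0
```

Run:
```python
from h import *
s=sense(); R=Ro.from_euler('xyz',s['tcp_rot'],degrees=True)
print(s['tool_pos'],s['tcp_rot'],R.inv().apply(np.array([584.6,157,45])-s['tool_pos']))
```

```text
[589.54092041 183.67089197 114.52199287] [-1.79688470e+02  1.72801224e-01  7.62966827e+01] [-26.87239449   1.89633032  69.59407311]
```

Request:
apply_moves([
  [3,2,20,0,0,0],
  [0,0,25,0,0,0],
  [0,0,25,0,0,0],
  [0,0,10,0,0,0],
  [0,0,0,0,0,0],
])

```text
time: 10.65
tool_pos: [594.3, 187.5, 37.5]
tcp_rot: [-180.0, 0.0, 76.4]
ft_force: [0.3, 1.2, 1.2]
finger_gap: 48.0
grip_force: 0.0
```

Run:
```python
from h import *
s=sense(); R=Ro.from_euler('xyz',s['tcp_rot'],degrees=True)
print(s['tool_pos'],s['tcp_rot'],R.inv().apply(np.array([584.6,157,45])-s['tool_pos']))
p,X=cloud('wrist'); cv2.imwrite('pics/w3.png',p[:,:,::-1]); z=X[...,2]
print(rect(X[near(X,(586,156),60)&(z>84)&(z<95)]))
```

```text
[594.31093497 187.50591016  37.51499348] [-1.79967288e+02  1.60554625e-02  7.63641345e+01] [-31.93751277  -2.24970359  -7.47477406]
(array([590.2, 186.7]), array([ 32. , 103.4]), 166.6, 4850)
```

View pics/w3.png

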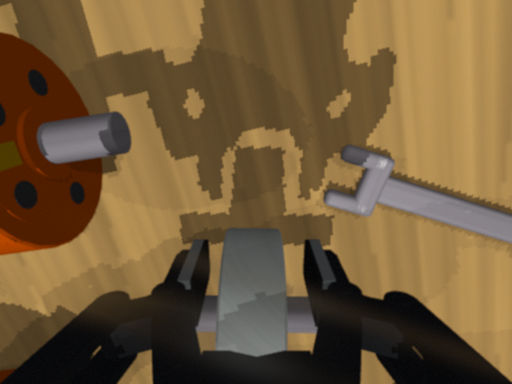

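Request:
apply_moves([
  [0,-1.5,2,0,0,0],
  [0,0,0,0,0,0],
  [-3,0,0,0,0,0],
  [-4,0,0,0,0,0],
  [-4,0,0,0,0,0],
], fingers=38)

```text
time: 11.32
tool_pos: [590.2, 176.8, 35.8]
tcp_rot: [180.0, 0.0, 76.4]
ft_force: [-0.4, -0.3, 0.3]
finger_gap: 37.9
grip_force: 0.0
```

Request:
apply_moves([
  [-4,0,0,0,0,0],
  [-5,0,0,0,0,-0.005],
  [-5,-0.1,0,0,0,-0.007],
  [-5,-0.1,0,0,0,-0.007],
  [-5,-0.1,0,0,0,-0.007],
])

```text
time: 11.95
tool_pos: [584.5, 153.5, 35.8]
tcp_rot: [180.0, -0.0, 77.9]
ft_force: [0.5, 0.2, 0.1]
finger_gap: 38.1
grip_force: 0.0
```

```bash
cat >> h.py <<'E'
D=np.array([549.2,-115.7]); ya=np.radians(-6.1); A=np.array([[np.cos(ya),np.sin(ya)],[-np.sin(ya),np.cos(ya)]])
def dk(p): return np.round(A@(np.array(p)[:2]-D),1)
E
python3 - <<'E'
from h import *
s=sense(); print(dk(s['tool_pos']),s['tool_pos'],s['tcp_rot'][2]-83.9,s['ft_force'],s['finger_gap'],s['grip_force'])
places(['wheel'],'scene') if 0 else None
for c in ('scene','side'):
    eyes.snapshot(c)
    for n in ('wheel','wheel_mark'):
        for x in models.place_of(n,c): print(c,n,np.round(x['xyz']),dk(x['xyz']),round(x['confidence'],2))
E
```

```text
[  6.4 271.4] [584.45377255 153.51703491  35.79742815] -6.01752904304422 [0.54211286 0.18702909 0.05552447] 38.13975942602086 0.022361106821335852
scene wheel [580. 136.  45.] [  3.4 253.7] 0.85
scene wheel [399.  92.  43.] [-171.3  190.7] 0.6
scene wheel_mark [572. 111.  82.] [ -1.9 228.1] 0.93
scene wheel_mark [316. 249.  -5.] [-270.5  338.3] 0.68
scene wheel_mark [406.  95.  91.] [-164.5  194.4] 0.61
side wheel [400.  90.  44.] [-170.6  188.6] 0.83
side wheel [503. 265.  46.] [-86.4 373.8] 0.58
side wheel [576. 126.  44.] [  1.2 243.6] 0.44
side wheel_mark [400.  94.  92.] [-170.6  192.3] 0.92
side wheel_mark [569. 102.  83.] [ -3.  218.6] 0.58
side wheel_mark [507. 268.  92.] [-83.1 377.1] 0.58
```

Request:
apply_moves([
  [-6,-0.1,0,0,0,-0.009],
  [-6,-0.1,0,0,0,-0.009],
  [-6,-0.2,0,0,0,-0.009],
  [-6,-0.1,0,0,0,-0.009],
  [-6,-0.2,0,0,0,-0.009],
])

```text
time: 12.88
tool_pos: [578.0, 124.1, 35.8]
tcp_rot: [180.0, 0.0, 80.5]
ft_force: [-0.2, -0.2, -0.1]
finger_gap: 37.5
grip_force: 0.1
```

Request:
apply_moves([
  [-6,-0.1,0,0,0,-0.009],
  [-6,-0.1,0,0,0,-0.009],
  [-6,-0.2,0,0,0,-0.009],
  [-6,-0.1,0,0,0,-0.009],
  [-6,-0.2,0,0,0,-0.009],
])

```text
time: 13.5
tool_pos: [572.9, 94.6, 35.8]
tcp_rot: [180.0, 0.0, 83.0]
ft_force: [0.5, -0.7, 0.6]
finger_gap: 38.0
grip_force: 0.0
```

```bash
cat >> h.py <<'E'
def status(cams=('scene','side')):
    s=sense(); print(s['time'],dk(s['tool_pos']),s['tool_pos'].round(1),s['tcp_rot'][2]-83.9,s['ft_force'].round(1),s['finger_gap'])
    for c in cams:
        eyes.snapshot(c)
        for n in ('wheel','wheel_mark'):
            for x in models.place_of(n,c):
                d=dk(x['xyz'])
                if abs(d[0])<60: print(c,n,np.round(x['xyz']),d,round(x['confidence'],2))
E
python3 - <<'E'
from h import *
status()
p,X=cloud('wrist'); z=X[...,2]; m=near(X,sense()['tool_pos'][:2]-np.array([.1,1])*20,60)&(z>85)&(z<93)
P=X[m]; d=(P[:,:2]-D)@A.T; print(d.min(0),d.max(0),rect(P))
cv2.imwrite('pics/w4.png',p[:,:,::-1])
E
```

```text
13.5 [  1.2 211.6] [572.9  94.6  35.8] -0.8529171356422296 [ 0.5 -0.7  0.6] 37.9568498828496
scene wheel [568.  76.  47.] [ -1.3 193.1] 0.58
scene wheel_mark [553.  34.  29.] [-12.1 148.8] 0.64
side wheel [564.  67.  45.] [ -5.2 183. ] 0.52
side wheel_mark [552.  29.  25.] [-13.  143.7] 0.74
[-51.64307743 195.21560592] [ 54.35808088 226.92083835] (array([573.1,  93.6]), array([ 31., 106.]), 172.9, 4870)
```

View pics/w4.png

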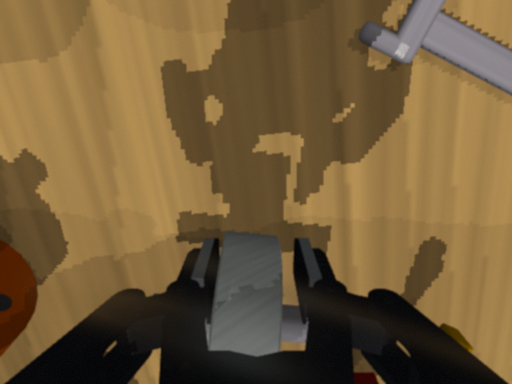

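Request:
apply_moves([
  [0,0,0,0,0,0],
  [0,0,0,0,0,0],
  [0,0,0,0,0,0],
  [0,0,0,0,0,0],
  [0,0,0,0,0,-0.015],
], fingers=24, grip_force=20)

```text
time: 14.48
tool_pos: [572.6, 95.2, 35.8]
tcp_rot: [-180.0, -0.0, 83.9]
ft_force: [-4.9, 1.7, 4.4]
finger_gap: 30.1
grip_force: 21.1
```

Run:
```python
from h import *
status()
p,X=cloud('wrist'); cv2.imwrite('pics/w5.png',p[:,:,::-1])
```

```text
14.475 [  0.9 212.2] [572.6  95.2  35.8] 0.007957309348384456 [-4.9  1.7  4.4] 30.08331883258032
scene wheel [569.  61.  46.] [  0.7 177.5] 0.56
scene wheel_mark [553.  25.  16.] [-11.1 140. ] 0.61
side wheel [566.  57.  42.] [ -1.9 173.6] 0.7
side wheel_mark [550.  24.  20.] [-14.  138.9] 0.64
```

View pics/w5.png

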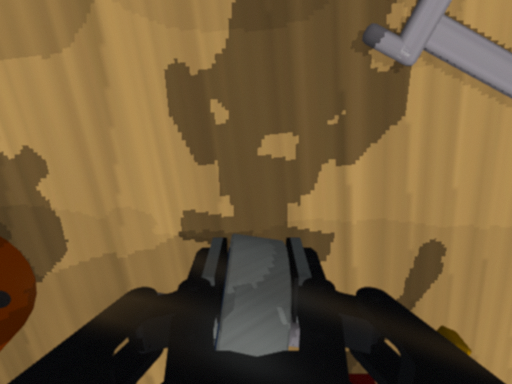

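```bash
cat >> h.py <<'E'
def rim():
    p,X=cloud('wrist'); g=p.astype(int).min(-1); z=X[...,2]
    c=sense()['tool_pos']; m=near(X,c,90)&(z>40)&(z<93)&(g>70); m=cv2.erode(m.astype(np.uint8),np.ones((3,3)))>0
    d=(X[m][:,:2]-D)@A.T; zz=z[m]; out=[]
    for lo in np.arange(d[:,1].min(),d[:,1].max(),5):
        k=(d[:,1]>=lo)&(d[:,1]<lo+5)
        if k.sum()>20: out.append((lo,d[k,0].min(),d[k,0].max(),np.median(zz[k])))
    print(np.round(out,1))
E
python3 - <<'E'
from h import *
rim()
E
```

```text
[[167.2  17.5  21.7  53.4]
 [172.2  17.7  21.9  53. ]
 [192.2  -7.   12.9  84.1]
 [197.2 -14.   14.4  82.7]
 [202.2 -13.2  14.   79.2]
 [207.2 -11.4  13.7  74.3]
 [212.2 -11.3   7.   66.8]
 [217.2 -10.4   7.6  57.1]]
```

Request:
apply_moves([
  [0,0,0,0,0,0],
  [0,0,0,0,0,0],
  [0,0,0,0,0,0],
  [-3,0,0,0,0,0],
  [-5,0,0,0,0,0],
], fingers=34)

```text
time: 15.5
tool_pos: [571.9, 86.9, 35.8]
tcp_rot: [-180.0, -0.0, 83.9]
ft_force: [-1.0, 0.2, 0.4]
finger_gap: 33.9
grip_force: 0.5
```

Request:
apply_moves([
  [-5,0,0,0,0,0],
  [-5,0,0,0,0,0],
  [-5,0,0,0,0,0],
  [-5,0,0,0,0,0],
  [-5,0,0,0,0,0],
])

```text
time: 16.12
tool_pos: [569.3, 62.3, 36.2]
tcp_rot: [-180.0, -0.0, 83.9]
ft_force: [-3.8, 5.2, 7.1]
finger_gap: 34.0
grip_force: 5.1
```

Request:
apply_moves([
  [-5,0,0,0,0,0],
  [-5,0,0,0,0,0],
  [-5,0,0,0,0,0],
  [-5,0,0,0,0,0],
  [-5,0,0,0,0,0],
])

```text
time: 16.75
tool_pos: [565.8, 37.7, 36.1]
tcp_rot: [-179.9, -0.0, 83.9]
ft_force: [-8.0, 5.1, 10.8]
finger_gap: 33.9
grip_force: 7.6
```

Run:
```python
from h import *
status()
rim()
```

```text
16.75 [  0.2 154.3] [565.8  37.7  36.1] -0.023847186916853502 [-8.   5.1 10.8] 33.876221743213144
scene wheel [564.  18.  48.] [  0.3 134.9] 0.63
scene wheel_mark [555.  18.   0.] [ -8.2 133.3] 0.96
side wheel [562.  17.  47.] [ -1.8 133.7] 0.47
side wheel_mark [550. -86.   3.] [-2.4 30.1] 0.73
side wheel_mark [552.  16.   1.] [-11.3 131. ] 0.55
[[125.1 -17.2 -15.2  63. ]
 [130.1 -16.9 -14.9  64.1]
 [135.1 -16.9 -14.8  63.4]
 [140.1 -16.3  17.   88.7]
 [145.1 -15.5  17.5  87.7]
 [150.1  -9.   17.4  85.6]
 [155.1  -9.2  17.2  82.6]
 [160.1  -9.4  16.6  78.6]
 [165.1  -9.7  16.5  73.3]
 [170.1 -10.3  15.7  65.3]
 [175.1 -11.2  14.   55.7]]
```

Request:
apply_moves([
  [1,0,0,0,0,0],
  [2,0,0,0,0,0],
  [0,0,0,0,0,0],
  [0,0,0,0,0,0],
  [0,0,0,0,0,0],
], fingers=46)

```text
time: 17.73
tool_pos: [567.1, 40.3, 35.8]
tcp_rot: [180.0, 0.0, 83.9]
ft_force: [0.5, 0.1, -0.0]
finger_gap: 45.7
grip_force: 0.0
```

Run:
```python
from h import *
status()
rim()
t=[]
for c in ('scene','side'):
    p,_=eyes.snapshot(c); k=eyes.get_calibration(c); q=np.array(k['R'])@[564,18,50]+k['t']; q=np.array(k['intrinsics'])@q; u,v=(q[:2]/q[2]).astype(int)
    t.append(cv2.resize(p[max(v-45,0):v+45,u-45:u+45],(400,400),interpolation=cv2.INTER_CUBIC))
cv2.imwrite('pics/c6.png',np.hstack(t)[:,:,::-1])
```

```text
17.725 [  1.2 157. ] [567.1  40.3  35.8] -0.028903860980804552 [ 0.5  0.1 -0. ] 45.70191129048739
scene wheel [554.  16.  46.] [ -9.  131.6] 0.85
scene wheel_mark [551.  18.  -0.] [-12.2 133. ] 0.73
scene wheel_mark [ 548. -112.   43.] [-2.   3.5] 0.39
side wheel [556.  12.  44.] [ -7.1 128.2] 0.68
side wheel_mark [552.  15.  -2.] [-11.2 130.6] 0.65
[[119.8   9.9  29.4  53.7]
 [124.8   9.7  28.6  53.8]
 [129.8  10.2  26.1  52.8]
 [139.8 -14.9   6.3  86.6]
 [144.8 -19.6   7.5  85.8]
 [149.8 -19.6   8.   82.9]
 [154.8 -19.    8.   79.6]
 [159.8 -18.7   8.9  74.4]
 [164.8 -17.7   9.4  67.4]
 [169.8 -17.    9.5  57.3]]
```

View pics/c6.png

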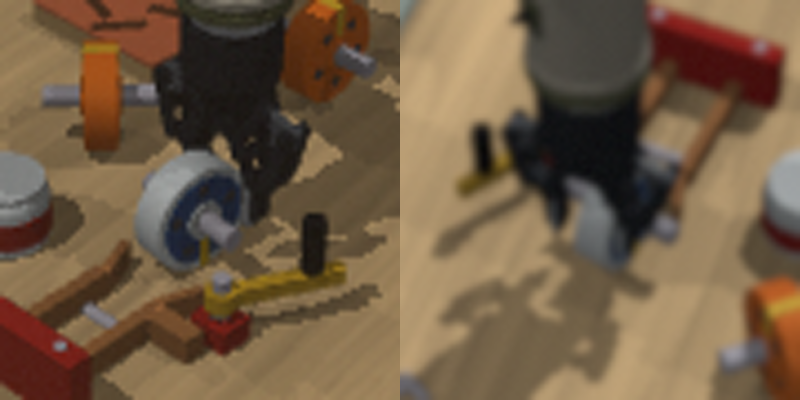

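Request:
apply_moves([
  [0,0,0,0,0,0],
  [0,-3,0,0,0,0],
  [0,-5.5,-4,0,0,0],
  [0,0,-11,0,0,0.045],
  [0,0,-11,0,0,0.045],
], fingers=60)

```text
time: 18.8
tool_pos: [558.2, 41.3, 62.3]
tcp_rot: [-180.0, 0.0, 78.6]
ft_force: [0.1, -0.4, 0.7]
finger_gap: 60.2
grip_force: 0.0
```

Run:
```python
from h import *
s=sense();print(s['tool_pos'],s['ft_force'])
rim()
t=np.r_[D+A.T@[-7.5,128.5],63]; print(t); plan(t,78.8,4)
```

```text
[558.15253918  41.26396931  62.25973277] [ 0.10260171 -0.36405249  0.67088251]
[[115.6 -20.9  24.8  88.7]
 [120.6 -23.   24.7  89.2]
 [125.6 -46.2  23.7  89.5]
 [130.6 -44.9  22.5  89.1]
 [135.6 -42.5   5.7  88.8]
 [140.6 -24.4   6.1  87.4]
 [145.6 -21.    7.2  85.5]
 [150.6 -20.5   7.4  82.4]
 [155.6 -19.8   8.3  78.9]
 [160.6 -19.    8.6  73.7]
 [165.6 -17.8   9.1  66. ]
 [170.6 -16.4   8.4  59. ]]
[555.39739859  12.86940636  63.        ]
[[-7.2, 0.5, 0.3, 0.002, 0.0, -0.001], [-7.1, 0.4, 0.2, 0.0, 0.0, -0.002], [-7.2, 0.4, 0.3, 0.0, 0.0, -0.001], [-7.1, 0.5, 0.2, 0.0, 0.0, -0.001]]
```

Request:
apply_moves([
  [-7,0,0,0,0,0.01],
  [-7,0,0,0,0,0.01],
  [-7,0,0,0,0,0],
  [-7,0,0,0,0,0],
  [0,0,0,0,0,0],
])

```text
time: 19.48
tool_pos: [552.6, 13.2, 61.6]
tcp_rot: [-180.0, 0.0, 77.5]
ft_force: [-1.0, 0.3, -0.6]
finger_gap: 59.7
grip_force: 0.0
```

Request:
apply_moves([
  [0,0,0,0,0,0],
  [0,0,0,0,0,0],
  [0,0,0,0,0,0],
  [0,0,0,0,0,0],
  [0,0,0,0,0,0],
], fingers=24, grip_force=20)

```text
time: 20.1
tool_pos: [552.8, 14.0, 61.9]
tcp_rot: [-180.0, -0.0, 77.6]
ft_force: [-1.5, 0.6, 2.0]
finger_gap: 27.5
grip_force: 26.4
```

Run:
```python
from h import *
status()
rim()
t=np.r_[D+A.T@[0,128.5],sense()['tool_pos'][2]]; print(t); plan(t,83.9,5)
```

```text
20.1 [-10.2 129.3] [552.8  14.   61.9] -6.326751104693926 [-1.5  0.6  2. ] 27.514917154947863
scene wheel [557.  18.  48.] [ -6.6 133.9] 0.63
scene wheel_mark [551.  20.  -0.] [-12.8 135.1] 0.92
side wheel [556.  12.  46.] [ -7.3 128. ] 0.8
side wheel [598.   1.  48.] [ 36.1 121.4] 0.2
side wheel_mark [552.  13.   0.] [-10.4 128.3] 0.67
[[ 98.9 -25.7  -0.3  80.3]
 [103.9 -25.9   0.4  84.1]
 [108.9 -25.7   1.1  86.2]
 [113.9 -25.2  36.2  88.2]
 [118.9 -24.6  37.1  88.8]
 [123.9 -55.6  37.7  89.3]
 [128.9 -57.3  37.8  54.6]
 [133.9 -56.8  11.8  88.8]
 [138.9 -56.4   4.9  87.8]
 [143.9 -21.6   6.1  86.2]
 [148.9 -21.2   6.4  83.6]
 [153.9 -20.7   6.8  80.3]
 [158.9 -19.9   7.2  75.6]
 [163.9 -19.5   7.6  69.1]
 [168.9 -18.1   7.7  59.2]
 [173.9 -17.  -11.9  51.4]]
[562.85493317  12.07242582  61.82685959]
[[0.1, 2.1, 0.0, 0.0, 0.0, -0.022], [0.0, 2.0, 0.0, 0.0, 0.0, -0.022], [0.0, 2.1, 0.0, 0.0, 0.0, -0.022], [0.0, 2.0, 0.0, 0.0, 0.0, -0.022], [-0.2, 2.1, 0.0, 0.0, 0.0, -0.023]]
```

Request:
apply_moves([
  [0,2,0,0,0,-0.022],
  [0,2,0,0,0,-0.022],
  [0,2,0,0,0,-0.022],
  [0,2,0,0,0,-0.022],
  [0,2,0,0,0,-0.022],
])

```text
time: 21.08
tool_pos: [561.2, 12.2, 61.8]
tcp_rot: [-179.8, 0.0, 83.9]
ft_force: [-9.6, 1.2, 10.6]
finger_gap: 27.6
grip_force: 27.0
```

Run:
```python
from h import *
s=sense();print(dk(s['tool_pos']),s['tool_pos'],s['tcp_rot'],s['ft_force'],s['wrist_torque'],s['finger_gap'])
rim()
```

```text
[ -1.7 128.5] [561.18105339  12.237744    61.81423468] [-1.79796987e+02  8.92083611e-03  8.39497970e+01] [-9.59676723  1.17333335 10.59176586] [ 0.30798614  2.14148965 -0.03357222] 27.626662414003924
[[ 98.1 -14.   11.   80.3]
 [103.1 -14.6  11.3  84.1]
 [108.1 -14.9  11.7  86.1]
 [113.1 -15.   11.9  88.2]
 [118.1 -47.   42.6  89.1]
 [123.1 -49.2  45.6  89. ]
 [128.1 -49.5  45.9  54.5]
 [133.1 -49.1  45.4  88.6]
 [138.1 -14.7  15.2  88. ]
 [143.1 -14.8  11.9  86.3]
 [148.1 -15.3  12.5  83.7]
 [153.1 -15.1  11.8  80.6]
 [158.1 -15.1  11.8  75.8]
 [163.1 -14.7  11.7  69.6]
 [168.1 -14.4  11.3  59.4]]
```

Request:
apply_moves([
  [0,0,0,0,0,0],
  [0,0,0,0,0,0],
  [0,0,0,0,0,0],
  [8,0,0,0,0,0],
  [12,0,0,0,0,0],
], fingers=56)

```text
time: 21.75
tool_pos: [564.9, 32.5, 61.8]
tcp_rot: [180.0, -0.0, 83.8]
ft_force: [0.2, -0.6, 0.1]
finger_gap: 55.7
grip_force: 0.0
```

Request:
apply_moves([
  [12,0,0,0,0,0],
  [0,0,10,0,0,0],
  [0,0,10,0,0,0],
  [0,0,6,0,0,0],
  [0,0,0,0,0,0],
])

```text
time: 22.38
tool_pos: [565.2, 43.6, 34.7]
tcp_rot: [-179.9, 0.0, 83.8]
ft_force: [-0.4, -0.5, 0.5]
finger_gap: 55.7
grip_force: 0.0
```

Run:
```python
from h import *
s=sense();print(dk(s['tool_pos']),s['tool_pos'],s['tcp_rot'],s['ft_force'],s['finger_gap'])
rim()
```

```text
[ -1.  160.1] [565.18202047  43.62899027  34.65483979] [-1.79887223e+02  1.32432430e-02  8.38449436e+01] [-0.41916015 -0.4557511   0.51404811] 55.68734596087706
[[123.7 -34.1  32.3  53.7]
 [128.7 -34.2  32.   53.5]
 [133.7 -32.2  29.2  52.5]
 [143.7 -15.3  11.8  85.3]
 [148.7 -15.5  12.5  83.4]
 [153.7 -15.7  12.4  80.3]
 [158.7 -15.4  11.5  75.4]
 [163.7 -15.   11.9  68.8]
 [168.7 -14.5  11.5  59.1]]
```

Request:
apply_moves([
  [-3,-0.7,0,0,0,0],
  [-5,0,0,0,0,0],
  [-4,0,0,0,0,0],
  [-4,0,0,0,0,0],
  [-4,0,0,0,0,0],
], fingers=44)

```text
time: 23.05
tool_pos: [563.2, 23.7, 35.9]
tcp_rot: [180.0, 0.0, 83.9]
ft_force: [0.8, -0.2, -0.3]
finger_gap: 44.2
grip_force: 0.0
```

Request:
apply_moves([
  [-4,0,0,0,0,0],
  [-4,0,0,0,0,0],
  [-4,0,0,0,0,0],
  [-4,0,0,0,0,0],
  [-4,0,0,0,0,0],
])

```text
time: 23.68
tool_pos: [561.0, 3.9, 35.8]
tcp_rot: [-180.0, 0.0, 83.9]
ft_force: [-0.3, 0.1, 0.5]
finger_gap: 43.9
grip_force: 0.0
```

Run:
```python
from h import *
s=sense();print(dk(s['tool_pos']),s['tool_pos'],s['tcp_rot'],s['ft_force'],s['finger_gap'])
rim()
```

```text
[ -0.9 120.2] [561.03777896   3.94475606  35.79110062] [-1.79998977e+02  6.01083870e-05  8.38698867e+01] [-0.31738644  0.0850022   0.47970247] 43.92657311368849
[[ 91.2 -25.7  23.3  53. ]
 [ 96.2 -25.2  22.8  53.8]
 [101.2 -24.3  21.8  53.2]
 [106.2 -20.6  19.1  88.6]
 [111.2 -15.3  11.8  87.7]
 [116.2 -14.8  12.4  85.6]
 [121.2 -15.4  12.4  83. ]
 [126.2 -25.6  12.2  79.4]
 [131.2 -15.2  11.9  74.3]
 [136.2 -15.1  11.7  67.3]
 [141.2 -14.7  11.6  55.6]]
```

Request:
apply_moves([
  [-4,0,0,0,0,0],
  [-4,0,0,0,0,0],
  [-4,0,0,0,0,0],
  [-4,0,0,0,0,0],
  [-4,0,0,0,0,0],
])

```text
time: 24.35
tool_pos: [558.9, -15.9, 35.8]
tcp_rot: [180.0, -0.0, 83.9]
ft_force: [-0.1, 0.0, -0.3]
finger_gap: 44.2
grip_force: 0.1
```

Request:
apply_moves([
  [-4,0,0,0,0,0],
  [-4,0,0,0,0,0],
  [-4,0,0,0,0,0],
  [-4,0,0,0,0,0],
  [-4,0,0,0,0,0],
])

```text
time: 24.98
tool_pos: [556.8, -35.8, 35.8]
tcp_rot: [180.0, -0.0, 83.9]
ft_force: [-0.7, -0.1, 0.5]
finger_gap: 44.2
grip_force: 0.0
```

Run:
```python
from h import *
s=sense();print(dk(s['tool_pos']),s['tool_pos'],s['tcp_rot'],s['ft_force'],s['finger_gap'])
rim()
```

```text
[-1.  80.2] [556.77931816 -35.81104146  35.81506439] [ 1.79998547e+02 -1.02713518e-03  8.38691604e+01] [-0.6788831  -0.11102862  0.48624125] 44.23933226374118
[[ 55.5 -25.6  23.1  53.9]
 [ 60.5 -24.4  22.1  53.6]
 [ 65.5 -22.6  75.2  88.2]
 [ 70.5 -14.9  77.7  87.7]
 [ 75.5 -15.   77.3  85.8]
 [ 80.5 -15.5  72.3  83.4]
 [ 85.5 -26.5  12.5  80. ]
 [ 90.5 -15.3  12.   75.3]
 [ 95.5 -15.1  12.   68.3]
 [100.5 -15.   11.7  58.7]]
```

Straight and upright; now push over the sill.

Request:
apply_moves([
  [-4,0,0,0,0,0],
  [-4,0,0,0,0,0],
  [-4,0,0,0,0,0],
  [-4,0,0,0,0,0],
  [-4,0,0,0,0,0],
])

```text
time: 25.65
tool_pos: [554.6, -55.8, 35.8]
tcp_rot: [180.0, 0.0, 83.9]
ft_force: [0.0, 0.2, 0.7]
finger_gap: 44.0
grip_force: 0.7
```

Request:
apply_moves([
  [-4,0,0,0,0,0],
  [-4,0,0,0,0,0],
  [-3,0,0,0,0,0],
  [-3,0,0,0,0,0],
  [-3,0,0,0,0,0],
])

```text
time: 26.28
tool_pos: [552.7, -72.6, 35.7]
tcp_rot: [-180.0, 0.0, 83.9]
ft_force: [-1.1, -0.3, 0.0]
finger_gap: 44.0
grip_force: 0.0
```

Run:
```python
from h import *
s=sense();print(dk(s['tool_pos']),s['tool_pos'],s['tcp_rot'],s['ft_force'],s['finger_gap'])
rim()
```

```text
[-1.1 43.3] [552.73703529 -72.57391022  35.73030816] [-1.79990569e+02  1.43530687e-03  8.38656523e+01] [-1.09626854 -0.29312947  0.02449961] 44.02879093156781
[[  4.4 -27.9  25.8  55.5]
 [  9.4 -28.4  26.2  55.1]
 [ 14.4 -26.4  23.9  52.8]
 [ 29.4 -15.4  12.3  84.8]
 [ 34.4 -15.6  12.5  81.6]
 [ 39.4 -15.5  12.2  76.8]
 [ 44.4 -15.   12.   70.3]
 [ 49.4 -27.2  11.9  57.6]
 [ 64.4  67.3  74.6  55.9]
 [ 69.4  64.1  77.9  56.1]
 [ 74.4  63.6  77.8  56. ]
 [ 79.4  67.4  73.7  56.2]]
```

Request:
apply_moves([
  [-4,0,0,0,0,0],
  [-4,0,0,0,0,0],
  [-4,0,0,0,0,0],
  [-3,0,0,0,0,0],
  [0,0,0,0,0,0],
])

```text
time: 26.95
tool_pos: [551.2, -87.5, 35.8]
tcp_rot: [180.0, 0.0, 83.8]
ft_force: [-0.6, 0.4, -0.0]
finger_gap: 44.3
grip_force: 0.0
```

Run:
```python
from h import *
s=sense();print(dk(s['tool_pos']),s['tool_pos'],s['tcp_rot'],s['ft_force'],s['finger_gap'])
rim(); status()
```

```text
[-1.  28.2] [551.22736347 -87.54069577  35.81227492] [1.79997624e+02 2.18611911e-03 8.38473325e+01] [-0.56335875  0.38959611 -0.02550775] 44.28479238334162
[[-11.4 -28.4  26.3  53.7]
 [ -6.4 -28.7  26.5  53.8]
 [ -1.4 -27.   24.   51.9]
 [  8.6 -14.    8.5  85.3]
 [ 13.6 -15.3  12.4  84.2]
 [ 18.6 -15.4  12.7  80.9]
 [ 23.6 -15.4  12.4  76.7]
 [ 28.6 -15.   12.   70.7]
 [ 33.6 -27.1  11.9  60.6]
 [ 38.6 -14.7  11.5  48.3]
 [ 68.6  64.4  76.5  56. ]
 [ 73.6  63.9  75.5  56.2]
 [ 78.6  66.   72.8  56. ]]
27.0 [-1.  28.4] [551.2 -87.4  35.8] -0.04627154259171107 [-0.3  0.4  0.6] 44.296699302309456
scene wheel [ 546. -118.   45.] [-2.5 -2.4] 0.68
scene wheel_mark [ 544. -116.   86.] [-4.7 -0.7] 0.75
side wheel [ 548. -122.   44.] [-0.  -6.1] 0.57
side wheel_mark [ 548. -120.   92.] [-0.9 -4.6] 0.63
```

Request:
apply_moves([
  [4,0,0,0,0,0],
  [0,0,-10,0,0,0],
  [0,0,-40,0,0,0],
  [0,0,-50,0,0,0],
  [0,0,-60,0,0,0],
])

```text
time: 27.92
tool_pos: [550.9, -83.0, 197.1]
tcp_rot: [-179.9, -0.0, 83.9]
ft_force: [1.3, 1.1, -0.1]
finger_gap: 43.7
grip_force: 0.0
```

Run:
```python
from h import *
t=np.r_[D+A.T@[103,137],215]; print(t); print(plan(t,57,6))
p,X=cloud('scene'); z=X[...,2]; g=p.astype(int).max(-1)
print('peg',rect(X[near(X,t,40)&(z>84)&(z<98)]))
```

```text
[666.17498602   9.579099   215.        ]
[[17.4, 17.5, -3.0, -0.001, 0.0, 0.078], [18.7, 16.0, -3.0, 0.0, 0.0, 0.078], [19.9, 14.6, -3.0, 0.0, 0.0, 0.079], [21.0, 12.9, -2.9, 0.0, 0.0, 0.078], [21.9, 11.3, -3.0, 0.0, 0.0, 0.078]]
[[22.7, 9.5, -3.0, 0.0, 0.0, 0.078]]
(array([666.19165391,   9.55511173, 214.99506238]), array([-1.79975193e+02,  4.48944479e-03,  5.70074887e+01]))
peg (array([670.4,   7.6]), array([15.1, 16.7]), 162.4, 25)
```

Request:
apply_moves([
  [17.5,17.5,-3,0,0,0.078],
  [18.5,16,-3,0,0,0.078],
  [20,14.5,-3,0,0,0.078],
  [21,13,-3,0,0,0.078],
  [22,11.5,-3,0,0,0.078],
], fingers=34)

```text
time: 28.6
tool_pos: [648.7, -5.5, 211.5]
tcp_rot: [180.0, -0.0, 61.4]
ft_force: [-0.4, 0.3, -0.0]
finger_gap: 33.7
grip_force: 0.0
```

Request:
apply_moves([
  [22.5,9.5,-3,0,0,0.078],
  [0,0,0,0,0,0],
  [0,0,0,0,0,0],
  [0,0,0,0,0,0],
  [0,0,0,0,0,0],
])

```text
time: 29.22
tool_pos: [666.7, 8.6, 213.9]
tcp_rot: [180.0, 0.0, 57.0]
ft_force: [-0.0, 0.4, 0.8]
finger_gap: 34.0
grip_force: 0.0
```

Run:
```python
from h import *
s=sense(); p,X=cloud('wrist'); z=X[...,2]
r=rect(X[near(X,(669,8),45)&(z>86)&(z<98)]); print('peg',r)
v=np.array(r[0])-[626.7,-48.9]; a=np.degrees(np.arctan2(v[1],v[0])); print(np.hypot(*v),'gate',173.9-a)
c=[626.7+70.2*np.cos(np.radians(a)),-48.9+70.2*np.sin(np.radians(a)),57]
plan(c,a,5)
places(['gate_peg'],'wrist')
```

```text
peg (array([666.4,   9.4]), array([16.9, 17.3]), 128.7, 310)
70.5335381219459 gate 118.15331893969356
[[0.0, -0.2, 31.4, 0.0, 0.0, 0.005], [0.0, -0.1, 31.4, 0.0, 0.0, 0.004], [0.0, -0.2, 31.4, 0.0, 0.0, 0.005], [0.0, -0.1, 31.4, 0.0, 0.0, 0.004], [0.0, -0.2, 31.3, 0.0, 0.0, 0.005]]
wrist gate_peg [([666.0, 10.0, 90.0], 0.71), ([556.0, -86.0, 9.0], 0.48)]
```

Request:
apply_moves([
  [0,-0.5,45,0,0,0.02],
  [0,0,45,0,0,0],
  [0,0,45,0,0,0],
  [0,0,21,0,0,0],
  [0,0,0,0,0,0],
], fingers=34)

```text
time: 29.95
tool_pos: [665.4, 9.4, 56.2]
tcp_rot: [-179.8, 0.1, 55.9]
ft_force: [1.1, 0.2, -0.2]
finger_gap: 33.7
grip_force: 0.0
```

Request:
apply_moves([
  [0,0,0,0,0,0],
  [0,0,0,0,0,0],
  [-0.3,-7,0,0,0,-0.1],
  [-0.3,-7,0,0,0,-0.1],
  [-0.4,-7,0,0,0,-0.1],
], fingers=24)

```text
time: 30.58
tool_pos: [649.1, 18.5, 59.9]
tcp_rot: [179.8, -0.0, 73.3]
ft_force: [1.7, -0.5, 0.5]
finger_gap: 23.8
grip_force: 0.5
```

Request:
apply_moves([
  [-0.3,-7,0,0,0,-0.1],
  [-0.4,-7,0,0,0,-0.1],
  [-0.3,-7,0,0,0,-0.1],
  [-0.4,-7,0,0,0,-0.1],
  [-0.3,-7,0,0,0,-0.1],
])

```text
time: 31.2
tool_pos: [614.5, 20.2, 59.9]
tcp_rot: [179.8, 0.0, 101.9]
ft_force: [1.4, 0.3, 1.1]
finger_gap: 23.8
grip_force: 0.5
```

```bash
cat >> h.py <<'E'
def arc():
    s=sense(); v=np.array(s['tool_pos'])[:2]-[626.7,-48.9]; a=np.degrees(np.arctan2(v[1],v[0])); print('r',np.hypot(*v),'gate',173.9-a,'yaw err',s['tcp_rot'][2]-a,s['ft_force'],s['tool_pos'][2])
E
python3 -c "from h import *; arc()"
```

```text
r 70.22367017869823 gate 73.85408439935028 yaw err 1.8998893394165464 [1.41568115 0.30491633 1.10294901] 59.86799332114233
```

Request:
apply_moves([
  [-0.3,-7,0,0,0,-0.1],
  [-0.4,-7,0,0,0,-0.1],
  [-0.3,-7,0,0,0,-0.1],
  [-0.4,-7,0,0,0,-0.1],
  [-0.3,-7,0,0,0,-0.1],
])

```text
time: 31.82
tool_pos: [583.1, 5.0, 59.7]
tcp_rot: [179.9, 0.1, 130.6]
ft_force: [1.0, 1.1, 1.2]
finger_gap: 24.1
grip_force: 0.6
```

Request:
apply_moves([
  [-0.3,-7,0,0,0,-0.1],
  [-0.4,-7,0,0,0,-0.1],
  [-0.3,-7,0,0,0,-0.1],
  [-0.4,-7,0,0,0,-0.1],
  [-0.3,-7,0,0,0,-0.1],
])

```text
time: 32.45
tool_pos: [563.0, -23.4, 59.6]
tcp_rot: [179.9, 0.2, 159.2]
ft_force: [0.2, 1.4, 0.4]
finger_gap: 24.1
grip_force: 0.5
```

```bash
python3 -c "from h import *; arc()"
```

```text
r 68.65107491992977 gate 15.695784332905674 yaw err 1.0378284417326427 [0.15700981 1.42777033 0.36315761] 59.628316627838146
```

Request:
apply_moves([
  [0,-4.2,0,0,0,-0.06],
  [0,-4.2,0,0,0,-0.06],
  [0,-4.2,0,0,0,-0.06],
  [0,-4.2,0,0,0,-0.06],
  [0,-3.5,0,0,0,-0.05],
])

```text
time: 33.08
tool_pos: [558.2, -43.2, 59.7]
tcp_rot: [-180.0, 0.2, 175.8]
ft_force: [1.7, -0.3, 0.1]
finger_gap: 23.9
grip_force: 0.4
```

```bash
python3 -c "from h import *; arc()"
```

```text
r 68.7211915582794 gate -1.3171758224935388 yaw err 0.5471033769819655 [ 1.73008166 -0.25150626  0.0713289 ] 59.65942839599174
```

Request:
apply_moves([
  [0,-1,0,0,0,0],
  [0,2.5,0,0,0,0],
  [0,0,-20,0,0,0],
  [0,0,-50,0,0,0],
  [0,0,-60,0,0,0],
])

```text
time: 33.7
tool_pos: [556.1, -41.3, 189.5]
tcp_rot: [180.0, -0.1, 175.6]
ft_force: [0.5, -0.4, 0.1]
finger_gap: 24.2
grip_force: 0.0
```

Request:
apply_moves([
  [0,20,-40,0,0,0],
  [0,20,-40,0,0,0],
  [0,0,-40,0,0,0],
  [0,0,0,0,0,0],
  [0,0,0,0,0,0],
])

```text
time: 34.33
tool_pos: [559.9, -1.6, 308.3]
tcp_rot: [-180.0, 0.0, 175.6]
ft_force: [-0.5, -0.4, -0.3]
finger_gap: 23.9
grip_force: 0.0
```

Run:
```python
from h import *
status()
p,X=cloud('wrist'); cv2.imwrite('pics/f.png',p[:,:,::-1]); z=X[...,2]
r=rect(X[near(X,(556,-42),35)&(z>86.5)&(z<98)]); print('peg',r,dk(r[0]))
P=X[near(X,(549,-116),60)&(z>70)]; print(rect(P),dk(rect(P)[0]))
```

```text
34.325 [ -1.5 114.6] [559.9  -1.6 308.3] 91.74706700984544 [-0.5 -0.4 -0.3] 23.91291519407844
scene wheel [ 548. -117.   48.] [-1.2 -1.5] 0.61
scene wheel [ 593. -127.   49.] [44.5 -6.2] 0.29
scene wheel_mark [ 548. -115.   88.] [-1.5  0.6] 0.86
side wheel [ 549. -123.   45.] [ 0.7 -7.2] 0.64
side wheel_mark [ 544. -122.   88.] [-4.  -6.4] 0.65
peg (array([557. , -41.1]), array([16.4, 17.5]), 171.3, 183) [-0.2 75. ]
(array([ 547.9, -107.6]), array([ 30.6, 100.9]), 82.6, 2028) [-2.2  7.9]
```

View pics/f.png

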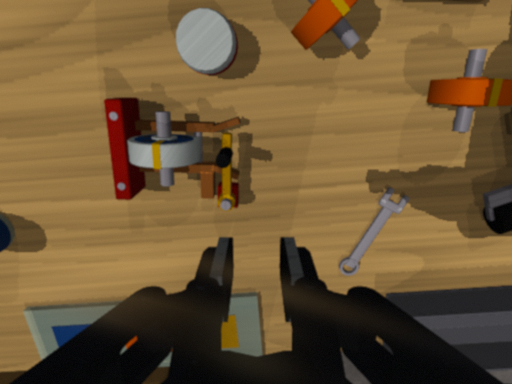

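The picture shows the wheel upright between sill and stop at about (165,150), with the gate bar closed across the lane at about (226,170). The peg measures dock (-0.2, 75.0), so the gate angle is about 0. The gripper is clear of everything.

```bash
python3 -c "from h import *; print(job.hand_in())"
```

```text
the job is handed in; nothing more can be done
None
```

The job is handed in with the wheel standing upright in the dock, about 2 mm across and 5 mm along the lane from its resting place, the gate measured closed (about 0 rad) and the gripper clear; the hand-in returned no verdict.

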